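# Clamp the flip-cap sample jars in the bench shaker and start it

## Robot

A 7-joint arm with a two-finger parallel gripper is mounted at the origin on the work surface. World frame = base frame: x ahead of the robot, y to its left, z up, the work surface at z = 0. Lengths are in m, angles in rad, forces in N, time in s.
With the tool pointing down it reaches from about 0.4 to 0.9 m from the base axis. Payload 5.6 kg.
Tool frame: the origin (TCP) lies midway between the tips of the shut fingers; the grasp point (between the pads) lies 19 mm behind it; y points along the fingers, z is the direction in which the jaws open and shut, and the axes are right-handed (so a half turn about y gives the same grasp; the last joint's range is limited). The gripper opens to 92 mm and grips with 3 to 60 N. Pads are 20 mm wide; open, the fingers measure 128 mm over their backs; the gripper's body (75 mm by 189 mm) begins 69 mm behind the grasp point.
Start: joints at [-1.238, 0.468, -0.012, 1.603, 0.006, 1.071, -0.056], TCP at [0.239, 0.605, 0.215] pointing down, gripper open.
Joint ranges: [-2.53, 2.53], [-0.31, 2.02], [-1.57, 1.55], [0.28, 2.44], [-1.29, 4.43], [0.15, 1.84], [-2.92, 2.92]. Speed limits (rad/s): [2.57, 2.57, 3.14, 3.14, 3.14, 3.14, 3.14].

## Interface

Orientations are given as a 3x3 rotation matrix whose columns are the frame's x, y, z axes.
In Python, from station import env, effector, solver, viewer, workorder, search_frame, tip_of gives the robot as it stands. Calls block until the motion is done:
- env.reach(position, orientation): joint-space move of the TCP to a pose.
- env.movel(position, frame=None, rate=0.15): straight line of the TCP; frame=None keeps the orientation; rate is the mean speed in m/s.
- env.goto_joints(angles): joint-space move.
- effector.release() and effector.grasp(squeeze=None): open the fingers fully, or close them until they stop; squeeze is the grip in N (None keeps the last).
- env.pause(seconds).
- solver.inverse_kinematics(position, orientation): joint angles nearest the present ones, or None.
- env.sense(): the state.
- viewer.read_camera(name): name is "scene" or "top" or "wrist"; returns (picture, depth): 480x640x3 uint8, red, green, blue; 480x640 float32, m along the optical axis (not along the pixel's ray), 0 where there is no reading.
- viewer.camera_info(name): a dict with "intrinsics" (3x3 intrinsics, pixels), "eye" and "rotation" of the camera in the world; the wrist camera has in their place "T_tool_cam" (4x4, takes a point from camera to tool coordinates, whose origin is the TCP and whose axes are the tool frame's). Camera axes: x right, y up, looking along -z (the intrinsics and any distortion apply to the point x, -y, -z); pixel columns grow to the right and rows downward; lengths in m; the calibration is good to about 2 mm. A picture is of the moment at which its call begins: read the wrist's pose just before it. camera_info takes no time and is no camera call.
A pose or a line that the arm cannot do raises env.PlanningError and nothing moves.
- workorder.finish_job(): hands the job in, once; it reports no verdict.
Trained networks look in the newest picture that a camera, given by its name, has taken for a name from the list of things; names that differ only in an ending like _2 or _b are one class to them, and where a whole thing is asked for, a point or a joint stands for the part that bears it (a point fixed in the world has none). Each returns a list of dicts, best first, with "score" (0 to 1); they miss things now and then, are a little off and sometimes report something else, mostly with a low value. They report only what shows in the picture. A call takes as long as a camera call. They do not tell look-alikes from the thing itself.
- search_frame(camera, name): "at" ([x, y, z] in m, in world coordinates, good to about 4 mm: the middle of the surface that is visible of it).
- tip_of(camera, name): "at" ([x, y, z] in m, in world coordinates, good to about 4 mm: a listed point, or the origin of a listed thing).
The state is a dict: "t": time; "joint_positions": joint angles; "joint_velocities": joint speeds; "tau": joint torques, N m; "ee_pos": TCP position; "tcp_rot": TCP orientation; "wrist_force": force on the tool from outside, world axes, zero at the start; "moment": the same for the moment, N m; "gripper_width": finger opening in m.
Only numpy, scipy, OpenCV 4.12 (cv2) and the standard library are available. Lean on these libraries where they do the work, as an engineer would, in place of code of your own. Each camera call takes 0.05 s, during which the arm holds its last target.

## Task

Get the shaker ready and start it: holding the clamp's thumb button down all the while, slide the clamp right back to the far end of its rail; press every flip-cap jar's cap shut and stand the jars upright in one row in the lane, side by side against the fixed fence; then, again with the button held down, slide the clamp up snugly against the row and let the button spring up so that it locks. Last, push the timer's start plunger all the way down and let it come back; never force the clamp along with its button up, and leave the other things on the bench where they are.

Things in the scene. Friction and masses are not known exactly. Their poses are not given: they have to be found in the camera images.
- shaker: Bench shaker: fixed white box 255 x 340 mm, 60 mm high, on the robot's left, turned by up to 0.2 rad; origin at its underside. Its y axis runs along the lane on its top (flat grey mat, 66 mm wide, edged by two dark lines, no side walls), x across the lane away from the robot. Past the lane's far side (55 to 95 mm from its centre line) runs the steel clamp rail, top 26 mm above the lane floor.
- fence (a point): The fixed aluminium stop plate at the lane's end (80 mm wide, 56 mm above the lane floor). This point lies on its inner face, on the lane's centre line, at lane floor level (60 mm above the bench). Its axes are the shaker's: y along the lane away from the fence, x across it. Jars stand on the lane floor with their centres on x = 0.
- jaw_face (a point): Moving clamp: aluminium carriage (56 x 70 mm) on the rail with a plate (the jaw, 80 mm wide, 14 mm thick, from 10 to 52 mm above the lane floor) reaching across the lane. This point lies on the jaw's face towards the fence, on the lane's centre line, at lane floor level; its axes are the shaker's.
- clamp (a joint): Slide of the clamp along its rail, m: the free length of lane between the fence and the jaw. 0 = jaw at the fence, 0.24 = fully back (the far end of the rail). It is braked fast (about 45 N) wherever it stands while the thumb button is up; with the button down it slides freely (about 1 N and some drag).
- thumb_top (a point): Clamp's thumb release: black button (44 mm across the lane x 50 mm along it) on top of the carriage; this point is the centre of its top, 128 mm above the bench at rest. At each end of it along the lane stands a guard wall 14 mm higher than the button, 54 mm clear between them: closed fingertips pressed down between the walls hold the button and push the carriage along by a wall.
- thumb (a joint): Press of the thumb button, m: 0 = up (clamp braked), 0.007 = fully down; the brake lets go from about 0.0015. It takes 8 N to start and 11.5 N fully down, and springs up.
- plunger_top (a point): Start plunger of the shaker's timer: upright dark steel mushroom head, diameter 40 mm, on the shaker's top on the robot's side of the lane; this point is the centre of its top, 106 mm above the bench at rest.
- plunger (a joint): Stroke of the plunger, m: 0 = up, 0.020 = fully down. It takes 6 N to start and 14 N at the bottom, and springs back.
- jar1_mid (a point): Flip-cap sample jar: round white plastic, heavy-footed, diameter 58 mm, 72 mm high with the cap shut (62 mm without), 0.28 kg; this point is its centre, 36 mm above its foot. Its x axis points from the cap's hinge (26 mm behind the axis, 62 mm above the foot) to the cap's front edge. Stands on the bench at the robot's right. May be absent (None).
- jar1_cap (a joint): Hinge of jar1's cap, rad: 0 = shut, pi/2 = standing straight up, opens to 1.9. The cap is a disc of diameter 54 mm, 10 mm thick, its front edge 53 mm from the hinge; it stays at whatever angle it is left (about 0.3 N at the front edge moves it). None if the jar is absent.
- jar2_mid (a point): Another jar just like jar1. May be absent (None).
- jar2_cap (a joint): Hinge of jar2's cap, rad: 0 = shut, pi/2 = standing straight up, opens to 1.9. The cap is a disc of diameter 54 mm, 10 mm thick, its front edge 53 mm from the hinge; it stays at whatever angle it is left (about 0.3 N at the front edge moves it). None if the jar is absent.
- jar3_mid (a point): Another jar just like jar1. May be absent (None).
- jar3_cap (a joint): Hinge of jar3's cap, rad: 0 = shut, pi/2 = standing straight up, opens to 1.9. The cap is a disc of diameter 54 mm, 10 mm thick, its front edge 53 mm from the hinge; it stays at whatever angle it is left (about 0.3 N at the front edge moves it). None if the jar is absent.
- jar4_mid (a point): Another jar just like jar1. May be absent (None).
- jar4_cap (a joint): Hinge of jar4's cap, rad: 0 = shut, pi/2 = standing straight up, opens to 1.9. The cap is a disc of diameter 54 mm, 10 mm thick, its front edge 53 mm from the hinge; it stays at whatever angle it is left (about 0.3 N at the front edge moves it). None if the jar is absent.
- pot: Bystander: small glass pot with a plain screw lid, diameter 44 mm, 34 mm high, among the jars; origin at its underside. To be left alone.
- pot2: Bystander: small glass pot with a plain screw lid, diameter 48 mm, 40 mm high; origin at its underside. To be left alone.
- beaker: Bystander: glass beaker, diameter 68 mm, 85 mm high; origin at its underside. To be left alone.
- mortar: Bystander: white mortar bowl, diameter 120 mm, 65 mm high; origin at its underside. To be left alone.
- spatula: Bystander: steel spatula 180 mm long lying flat; origin at its underside. To be left alone.
Mind the look-alikes: they are no part of the job. Leave any yellow look-alike of the part that bears jar4_mid alone.

How it is judged:
By the outcome, as a careful person would: the job done as asked, in the order asked, and still so for the second after the job is handed in, with the robot touching nothing.
Of jar1, jar2, jar3, jar4 only 2 to 3 are there at a start; the rules pass over those that are not, and their reading is None.
At some moment in a run one of jar1, jar2, jar3, jar4 may be knocked a few centimetres aside while the robot is not near it.
It also fails if it takes over 210 s, if anything falls off the work surface, if the arm or the gripper's body presses on something with over 40 N, if the wrist force passes 120 N, or if a joint passes its speed limit or range.

## Working session

There is one attempt and no reset: what is moved stays moved. The work goes in short steps, each a Python script; the robot and the scene stay as the last script left them, time stands still between calls to the robot, and variables do not carry over. Pictures are saved under pics/ and viewed, and the job is handed in when it is done.

```bash
ls; mkdir -p pics
python3 - <<'E'
from station import env, effector, solver, viewer, workorder, search_frame, tip_of
import cv2, numpy as np
s=env.sense(); print(s['t'],s['ee_pos'],s['tcp_rot'],s['gripper_width'])
for c in ['scene','top','wrist']:
    p,d=viewer.read_camera(c); cv2.imwrite(f'pics/a_{c}.png',p[...,::-1]); np.save(f'pics/a_{c}.npy',d)
    print(c,viewer.camera_info(c))
    for n in ['shaker','fence','jaw_face','thumb_top','plunger_top','jar1_mid','pot','pot2','beaker','mortar','spatula']:
        if c!='wrist':
            print(n,[(np.round(r['at'],3).tolist(),round(r['score'],2)) for r in tip_of(c,n)])
print(env.sense()['t'])
E
```

```text
pics
0.0 [0.23842875 0.60406724 0.21362845] [[ 9.30184336e-01 -5.02638323e-04  3.67092424e-01]
 [-3.67092737e-01 -1.68551523e-03  9.30182822e-01]
 [ 1.51194338e-04 -9.99998453e-01 -1.75235474e-03]] 0.09164597060054028
scene {'intrinsics': array([[546.23200377,   0.        , 317.43047393],
       [  0.        , 546.23200377, 242.98179552],
       [  0.        ,   0.        ,   1.        ]]), 'eye': array([ 1.17425339, -0.37402954,  0.78549508]), 'rotation': array([[ 0.47130209, -0.61965999,  0.62761122],
       [ 0.88191856,  0.33893204, -0.32763505],
       [-0.00969522,  0.70791706,  0.70622902]])}
shaker [([0.559, 0.138, 0.001], 0.59)]
fence [([0.528, 0.007, 0.062], 0.87)]
jaw_face [([0.529, 0.024, 0.061], 0.71), ([0.558, 0.139, 0.0], 0.67), ([0.36, -0.258, -0.002], 0.53)]
thumb_top [([0.606, 0.06, 0.126], 0.79), ([0.562, -0.34, 0.038], 0.44)]
plunger_top [([0.449, 0.253, 0.108], 0.83)]
jar1_mid [([0.562, -0.34, 0.04], 0.97)]
pot [([0.505, -0.243, 0.004], 0.75), ([0.361, -0.258, -0.001], 0.71)]
pot2 [([0.505, -0.243, 0.004], 0.75), ([0.361, -0.258, -0.001], 0.71)]
beaker [([0.447, 
[... 823 characters left out ...]
, -0.171, -0.003], 0.79), ([0.746, 0.142, 0.005], 0.6)]
mortar [([0.798, -0.062, 0.0], 0.83), ([0.552, 0.137, 0.001], 0.59)]
spatula [([0.746, 0.14, 0.004], 0.78)]
wrist {'intrinsics': array([[366.2679934 ,   0.        , 318.54157598],
       [  0.        , 366.2679934 , 243.33186552],
       [  0.        ,   0.        ,   1.        ]]), 'T_tool_cam': array([[-2.79409858e-04, -9.71741773e-01, -2.36046286e-01,
        -6.52368501e-02],
       [-1.00998170e-05,  2.36046298e-01, -9.71741810e-01,
        -1.69056536e-01],
       [ 9.99999961e-01, -2.69130217e-04, -7.57680766e-05,
        -3.85236689e-04],
       [ 0.00000000e+00,  0.00000000e+00,  0.00000000e+00,
         1.00000000e+00]])}
1.25
```

View pics/a_scene.png

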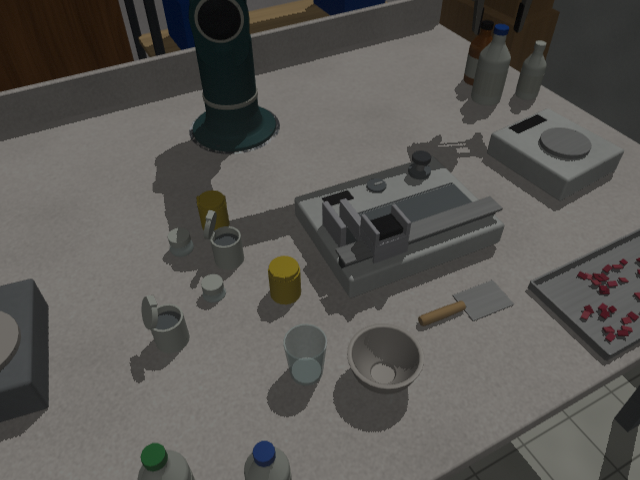

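View pics/a_top.png

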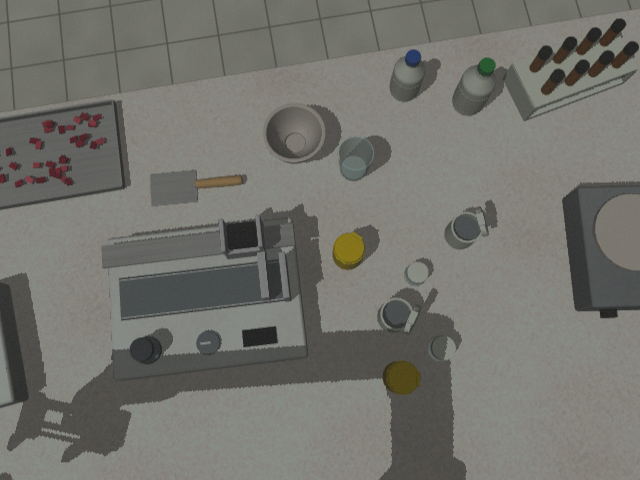

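Two white open-cap jars: top pixels (466,228) and (398,313). Look-alikes: yellow jars at (349,250) and (402,378), small pots at (417,272) and (443,347). The beaker is at (356,158) and the mortar at (295,133). By description I choose the two white flip-cap jars, and I'll check them in close crops.

```bash
cat > h.py <<'E'
from station import env, effector, solver, viewer, workorder, search_frame, tip_of
import cv2, numpy as np
def cloud(c,d,pose=None):
    i=viewer.camera_info(c); K=i['intrinsics']
    v,u=np.mgrid[0:480,0:640]
    p=np.stack([(u-K[0,2])/K[0,0]*d,-(v-K[1,2])/K[1,1]*d,-d],-1)
    if c=='wrist':
        T=i['T_tool_cam']; p=p@T[:3,:3].T+T[:3,3]
        pos,R=pose; return p@np.array(R).T+pos
    return p@i['rotation'].T+i['eye']
def R(psi):
    # tool y down; jaw-opening axis z at angle psi in the plane
    z=np.array([np.cos(psi),np.sin(psi),0]); y=np.array([0,0,-1.]); x=np.cross(y,z)
    return np.stack([x,y,z],1)
def shot(c,name):
    s=env.sense(); p,d=viewer.read_camera(c); cv2.imwrite(f'pics/{name}.png',p[...,::-1]); 
    return p,d,cloud(c,d,(s['ee_pos'],s['tcp_rot']))
E
python3 - <<'E'
from h import *
for c,boxes in [('top',{'A':(425,190,505,260),'B':(370,280,445,345),'shk':(95,200,320,385)}),('scene',{'A':(130,285,200,360),'B':(195,200,255,275),'shk':(285,140,510,295)})]:
    p=cv2.imread(f'pics/a_{c}.png'); d=np.load(f'pics/a_{c}.npy'); X=cloud(c,d)
    for k,(a,b,e,f) in boxes.items():
        cr=p[b:f,a:e]; s=3 if k=='shk' else 6; s=min(s,800/cr.shape[1],600/cr.shape[0])
        cv2.imwrite(f'pics/c_{c}_{k}.png',cv2.resize(cr,None,fx=s,fy=s,interpolation=cv2.INTER_CUBIC))
        q=X[b:f,a:e].reshape(-1,3)
        if k!='shk':
            for lo,hi in [(.01,.05),(.057,.066),(.068,.08),(.08,.13)]:
                m=q[(q[:,2]>lo)&(q[:,2]<hi)]
                if len(m): print(c,k,lo,len(m),m.min(0).round(3),m.max(0).round(3),m.mean(0).round(3))
    print([(np.round(r['at'],3).tolist(),round(r['score'],2)) for r in search_frame(c,'jar1_mid')] if 0 else '')
E
cd pics; python3 -c "
import cv2,numpy as np
a=[cv2.resize(cv2.imread(f'c_{c}_{k}.png'),(400,300)) for c in ['top','scene'] for k in 'AB']
cv2.imwrite('jars.png',np.vstack([np.hstack(a[:2]),np.hstack(a[2:])]))"
```

```text
top A 0.01 640 [ 0.537 -0.368  0.01 ] [ 0.591 -0.314  0.05 ] [ 0.563 -0.339  0.042]
top A 0.057 192 [ 0.537 -0.379  0.057] [ 0.595 -0.314  0.066] [ 0.564 -0.338  0.062]
top A 0.068 11 [ 0.546 -0.377  0.07 ] [ 0.584 -0.373  0.079] [ 0.565 -0.375  0.075]
top A 0.08 219 [ 0.539 -0.373  0.08 ] [ 0.592 -0.349  0.12 ] [ 0.563 -0.358  0.107]
top B 0.01 780 [ 0.368 -0.266  0.01 ] [ 0.495 -0.157  0.05 ] [ 0.428 -0.199  0.042]
top B 0.057 167 [ 0.406 -0.214  0.057] [ 0.463 -0.157  0.066] [ 0.437 -0.18   0.062]
top B 0.068 14 [ 0.401 -0.223  0.069] [ 0.428 -0.204  0.079] [ 0.414 -0.213  0.074]
top B 0.08 233 [ 0.396 -0.225  0.081] [ 0.441 -0.188  0.122] [ 0.418 -0.203  0.109]

scene A 0.01 771 [ 0.536 -0.37   0.01 ] [ 0.595 -0.313  0.05 ] [ 0.577 -0.342  0.037]
scene A 0.057 262 [ 0.533 -0.369  0.057] [ 0.594 -0.313  0.066] [ 0.57  -0.336  0.062]
scene A 0.068 48 [ 0.541 -0.376  0.068] [ 0.589 -0.364  0.08 ] [ 0.568 -0.373  0.075]
scene A 0.08 416 [ 0.538 -0.373  0.08 ] [ 0.593 -0.348  0.121] [ 0.572 -0.361  0.102]
scene B 0.01 860 [ 0.316 -0.24   0.01 ] [ 0.489 -0.146  0.05 ] [ 0.417 -0.184  0.034]
scene B 0.057 357 [ 0.323 -0.214  0.057] [ 0.463 -0.147  0.066] [ 0.411 -0.183  0.062]
scene B 0.068 223 [ 0.321 -0.22   0.068] [ 0.437 -0.148  0.08 ] [ 0.348 -0.182  0.074]
scene B 0.08 242 [ 0.401 -0.224  0.081] [ 0.442 -0.186  0.121] [ 0.426 -0.207  0.104]
```

View pics/jars.png

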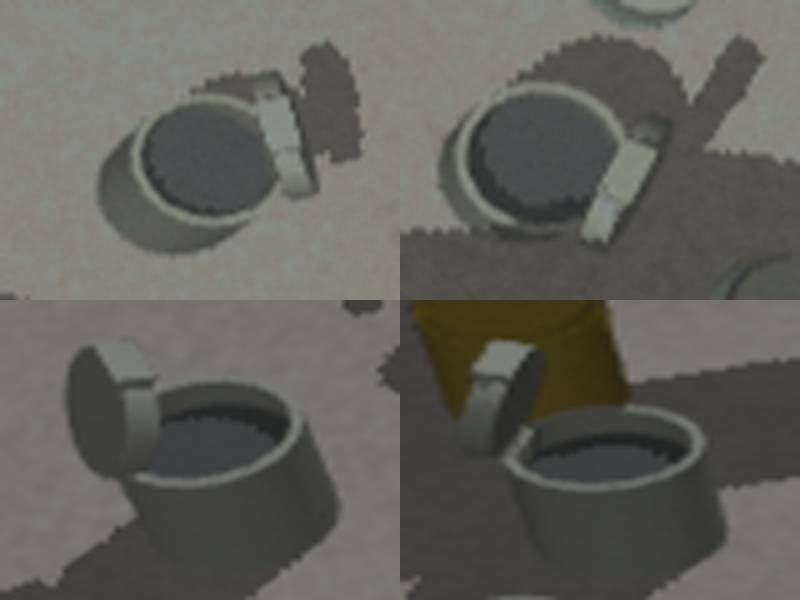

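View pics/c_top_shk.png

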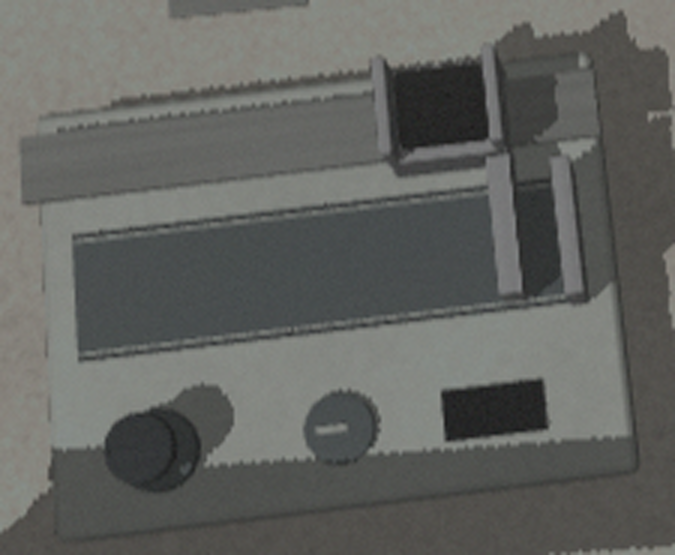

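View pics/c_scene_shk.png

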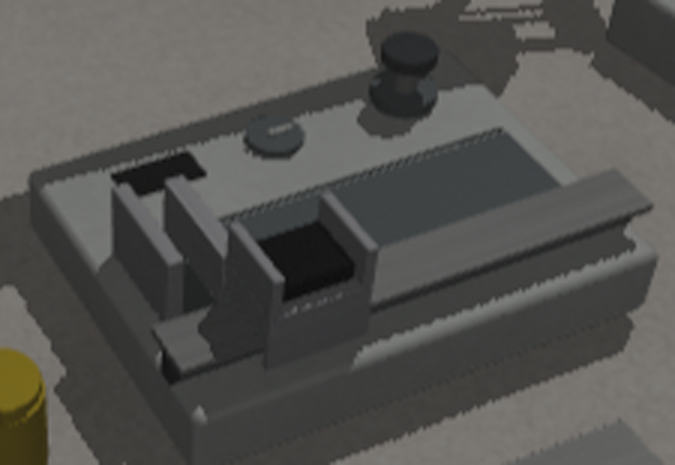

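Run:
```python
from h import *
P=[]
for c in ['top','scene']:
    d=np.load(f'pics/a_{c}.npy'); X=cloud(c,d).reshape(-1,3)
    m=(X[:,0]>.35)&(X[:,0]<.75)&(X[:,1]>-.08)&(X[:,1]<.36)
    X=X[m]
    for nm,lo,hi in [('deck',.057,.063),('rail',.084,.088),('plunger',.103,.109),('jaw/fence',.109,.119),('button',.125,.131),('walls',.139,.145)]:
        q=X[(X[:,2]>lo)&(X[:,2]<hi)]
        if nm=='plunger': q=q[q[:,1]>.2]
        if nm=='jaw/fence': q=q[(q[:,0]<.585)&(q[:,1]<.2)]
        if nm in('button','walls'): q=q[(q[:,0]>.56)]
        (cx,cy),(w,h),a=cv2.minAreaRect(q[:,:2].astype(np.float32))
        print(c,nm,len(q),'z%.4f'%np.median(q[:,2]),'c %.4f %.4f'%(cx,cy),'wh %.4f %.4f'%(w,h),'a %.2f'%a, 'mean',q.mean(0).round(4))
```

```text
top deck 16860 z0.0605 c 0.5774 0.1199 wh 0.3777 0.3626 a 86.86 mean [0.5009 0.1476 0.0604]
top rail 2343 z0.0862 c 0.5650 0.1411 wh 0.3402 0.1353 a 86.82 mean [0.6119 0.1577 0.0862]
top plunger 391 z0.1064 c 0.4480 0.2513 wh 0.0381 0.0380 a 80.40 mean [0.4477 0.2512 0.1063]
top jaw/fence 813 z0.1136 c 0.5384 0.0414 wh 0.1029 0.0934 a 86.87 mean [0.5395 0.0217 0.1139]
top button 671 z0.1285 c 0.6058 0.0547 wh 0.0680 0.0540 a 86.33 mean [0.6066 0.0558 0.1284]
top walls 282 z0.1422 c 0.6073 0.0558 wh 0.0699 0.0558 a 86.67 mean [0.6067 0.0558 0.1423]
scene deck 6533 z0.0616 c 0.5774 0.1242 wh 0.3736 0.3697 a 86.33 mean [0.5291 0.1429 0.0613]
scene rail 1335 z0.0869 c 0.5426 0.1408 wh 0.3416 0.1894 a 89.19 mean [0.6087 0.1416 0.0867]
scene plunger 156 z0.1072 c 0.4482 0.2525 wh 0.0385 0.0397 a 7.79 mean [0.4485 0.2515 0.1071]
scene jaw/fence 462 z0.1146 c 0.5364 0.0155 wh 0.0508 0.0953 a 86.89 mean [0.533  0.0143 0.1148]
scene button 482 z0.1292 c 0.6078 0.0563 wh 0.0705 0.0549 a 87.06 mean [0.6099 0.0578 0.129 ]
scene walls 236 z0.1430 c 0.6065 0.0561 wh 0.0713 0.0566 a 87.27 mean [0.6085 0.0547 0.1427]
```

```bash
cat >> h.py <<'E'
YAW=-0.0555
EX=np.array([np.cos(YAW),np.sin(YAW),0]); EY=np.array([-np.sin(YAW),np.cos(YAW),0])
E
python3 - <<'E'
from h import *
for c in ['top','scene']:
    d=np.load(f'pics/a_{c}.npy'); X=cloud(c,d).reshape(-1,3)
    X=X[(X[:,0]>.35)&(X[:,0]<.75)&(X[:,1]>-.08)&(X[:,1]<.36)]
    sx=X@EX; sy=X@EY
    for nm,lo,hi in [('jaw/fence',.109,.119),('walls',.139,.145),('rail',.084,.088)]:
        m=(X[:,2]>lo)&(X[:,2]<hi)
        if nm=='jaw/fence': m&=(sx<.565)&(sy<.15)&(sx>.45)
        else: m&=sx>.575
        print(c,nm,'sx',sx[m].min().round(4),sx[m].max().round(4),'sy')
        h,e=np.histogram(sy[m],np.arange(-.04,.12,.002)); print([(round(a,3),int(b)) for a,b in zip(e,h) if b])
def fit(q):
    A=np.c_[2*q[:,:2],np.ones(len(q))]; s=np.linalg.lstsq(A,(q[:,:2]**2).sum(1),rcond=None)[0]; return s[:2],np.sqrt(s[2]+s[0]**2+s[1]**2)
for k,g in [('A',(.564,-.342)),('B',(.435,-.186))]:
  for c in ['top','scene']:
    X=cloud(c,np.load(f'pics/a_{c}.npy')).reshape(-1,3)
    near=np.hypot(X[:,0]-g[0],X[:,1]-g[1])
    rim=X[(abs(X[:,2]-.0625)<.003)&(near<.036)]
    body=X[(X[:,2]>.01)&(X[:,2]<.055)&(near<.035)&(near>.026)]
    cap=X[(X[:,2]>.085)&(X[:,2]<.13)&(near<.06)]
    print(k,c,'rim',fit(rim),'body',fit(body),'cap',cap.mean(0).round(4),len(cap))
E
```

```text
top jaw/fence sx 0.4886 0.565 sy
[(np.float64(0.018), 13), (np.float64(0.02), 53), (np.float64(0.022), 49), (np.float64(0.024), 49), (np.float64(0.026), 43), (np.float64(0.028), 43), (np.float64(0.03), 46), (np.float64(0.054), 48), (np.float64(0.056), 46), (np.float64(0.058), 53), (np.float64(0.06), 44), (np.float64(0.062), 49), (np.float64(0.064), 48), (np.float64(0.066), 48), (np.float64(0.068), 9)]
top walls sx 0.5753 0.6311 sy
[(np.float64(0.054), 29), (np.float64(0.056), 35), (np.float64(0.058), 36), (np.float64(0.06), 35), (np.float64(0.062), 5), (np.float64(0.116), 38)]
top rail sx 0.5753 0.624 sy
[(np.float64(0.002), 19), (np.float64(0.004), 22), (np.float64(0.006), 20), (np.float64(0.008), 16), (np.float64(0.01), 20), (np.float64(0.012), 18), (np.float64(0.014), 19), (np.float64(0.016), 24), (np.float64(0.018), 13), (np.float64(0.02), 16), (np.float64(0.022), 18), (np.float64(0.024), 21), (np.float64(0.026), 19), (np.float64(0.028), 17), (np.float64(0.03), 17), (np.float64(0.032), 20), (np.float64(0.034), 17), (np.float64(0.036), 18), (np.float64(0.038), 20), (np.float64(0.0
[... 2496 characters left out ...]
(0.02690315919875568)) body (array([ 0.5647738 , -0.34179332]), np.float64(0.027216142528597262)) cap [ 0.5626 -0.3574  0.108 ] 214
A scene rim (array([ 0.56488566, -0.34142429]), np.float64(0.02709886201778347)) body (array([ 0.56483794, -0.34177937]), np.float64(0.027861989417500847)) cap [ 0.572  -0.3598  0.1035] 380
B top rim (array([ 0.43429411, -0.18566915]), np.float64(0.02695032849202752)) body (array([ 0.43399197, -0.18575584]), np.float64(0.028464283499576637)) cap [ 0.4178 -0.2027  0.1099] 226
B scene rim (array([ 0.43314856, -0.18420639]), np.float64(0.027034571037101312)) body (array([ 0.43415867, -0.18528709]), np.float64(0.027775629894335425)) cap [ 0.4262 -0.2069  0.1059] 224
```

```bash
cat >> h.py <<'E'
UP=np.array([0,0,1.])
def S(sx,sy,z): return sx*EX+sy*EY+z*UP   # shaker-aligned coords -> world
def st(tag=''):
    s=env.sense(); f=s['wrist_force']; p=s['ee_pos']
    print(tag,'t%.2f'%s['t'],'s(%.4f %.4f %.4f)'%(p@EX,p@EY,p[2]),'w',np.round(p,4),'F sx%.1f sy%.1f z%.1f'%(f@EX,f@EY,f[2]),'w%.4f'%s['gripper_width']); return s
E
python3 - <<'E'
from h import *
effector.grasp(10); st()
env.reach(S(.603,.0895,.20),R(YAW+np.pi/2)); st('above')
env.movel(S(.603,.0895,.133),rate=.1); st('near')
for z in (.127,.125,.123):
    env.movel(S(.603,.0895,z),rate=.03); st('press')
shot('scene','b_scene')
E
```

```text
t2.59 s(0.2047 0.6169 0.2146) w [0.2386 0.6046 0.2146] F sx-0.2 sy-0.2 z-0.1 w0.0009
above t4.94 s(0.6029 0.0908 0.2000) w [0.607  0.0572 0.2   ] F sx-0.4 sy-0.2 z-0.1 w0.0002
near t5.76 s(0.6035 0.0896 0.1335) w [0.6075 0.056  0.1335] F sx0.3 sy-0.6 z-0.1 w0.0004
press t6.11 s(0.6041 0.0897 0.1285) w [0.6081 0.056  0.1285] F sx-1.3 sy0.2 z7.7 w0.0007
press t6.36 s(0.6041 0.0897 0.1267) w [0.6081 0.056  0.1267] F sx-1.4 sy-1.7 z8.1 w0.0007
press t6.61 s(0.6041 0.0897 0.1249) w [0.6081 0.056  0.1249] F sx-1.7 sy-1.6 z10.4 w0.0002
```

View pics/b_scene.png

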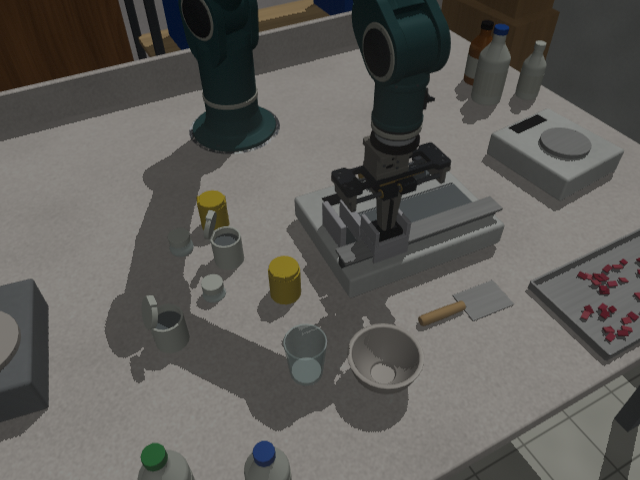

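Run:
```python
from h import *
env.movel(S(.603,.0895,.1215),rate=.03); st('press')
env.movel(S(.603,.110,.1215),rate=.05); s=st('slide')
f=abs(s['wrist_force']@EY)
if f<15:
    env.movel(S(.603,.20,.1215),rate=.08); st('slide')
    env.movel(S(.603,.285,.1215),rate=.08); st('slide')
    y=.285
    while y<.312:
        y+=.002; env.movel(S(.603,y,.1215),rate=.03); s=st('y%.3f'%y)
        if abs(s['wrist_force']@EY)>10: break
shot('scene','c_scene')
```

```text
press t6.91 s(0.6041 0.0896 0.1235) w [0.6081 0.056  0.1235] F sx-1.1 sy0.0 z10.5 w0.0004
slide t7.47 s(0.6041 0.1111 0.1236) w [0.6093 0.0774 0.1236] F sx-0.5 sy0.9 z9.4 w0.0005
slide t8.74 s(0.6040 0.2012 0.1238) w [0.6142 0.1674 0.1238] F sx-2.2 sy1.0 z9.9 w0.0004
slide t9.96 s(0.6038 0.2866 0.1239) w [0.6188 0.2526 0.1239] F sx-1.4 sy0.9 z10.6 w0.0003
y0.287 t10.21 s(0.6039 0.2880 0.1239) w [0.6189 0.2541 0.1239] F sx-1.6 sy-0.8 z9.9 w0.0006
y0.289 t10.46 s(0.6039 0.2899 0.1238) w [0.619  0.2559 0.1238] F sx-1.6 sy-0.6 z9.7 w0.0002
y0.291 t10.71 s(0.6039 0.2919 0.1238) w [0.6191 0.2579 0.1238] F sx-2.4 sy-0.0 z9.9 w0.0003
y0.293 t10.96 s(0.6038 0.2939 0.1238) w [0.6192 0.2599 0.1238] F sx-3.2 sy-1.0 z8.9 w0.0005
y0.295 t11.21 s(0.6039 0.2958 0.1238) w [0.6193 0.2619 0.1238] F sx-2.6 sy0.2 z9.8 w0.0006
y0.297 t11.46 s(0.6039 0.2979 0.1239) w [0.6195 0.2639 0.1239] F sx-2.5 sy0.0 z9.0 w0.0008
y0.299 t11.71 s(0.6038 0.2999 0.1238) w [0.6195 0.2659 0.1238] F sx-1.9 sy-0.9 z10.0 w0.0007
y0.301 t11.96 s(0.6039 0.3019 0.1239) w [0.6197 0.2679 0.1239] F sx-2.0 sy-0.7 z8.9 w0.0005
y0.303 t12.21 s(0.6038 0.3039 0.1239) w [0.6198 0.2699 0.1239] F sx-2.4 sy0.2 z9.9 w0.0002
y0.305 t12.46 s(0.6038 0.3059 0.1239) w [0.6199 0.2719 0.1239] F sx-2.5 sy-0.4 z9.5 w0.0002
y0.307 t12.71 s(0.6038 0.3072 0.1237) w [0.6199 0.2732 0.1237] F sx-2.7 sy-2.2 z10.3 w0.0006
y0.309 t12.96 s(0.6039 0.3076 0.1235) w [0.6201 0.2736 0.1235] F sx-1.9 sy-4.3 z10.5 w0.0008
y0.311 t13.21 s(0.6041 0.3086 0.1234) w [0.6203 0.2746 0.1234] F sx-2.1 sy-5.9 z10.7 w0.0004
y0.313 t13.46 s(0.6045 0.3102 0.1235) w [0.6208 0.2762 0.1235] F sx-1.3 sy-5.8 z10.4 w0.0007
```

View pics/c_scene.png

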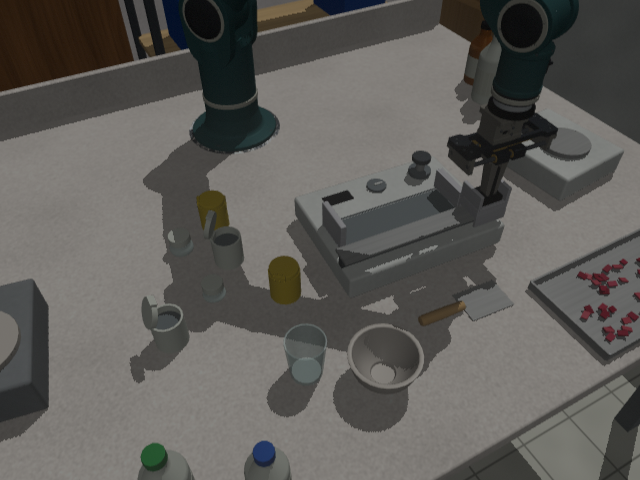

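The jaw stands at the far end of the rail at (470,205). The force rise at sy≈0.307 matches the predicted end stop of 0.3065. Next I lift off and check.

Run:
```python
from h import *
env.movel(S(.603,.3085,.1215),rate=.03)
env.movel(S(.603,.3085,.22),rate=.15); st()
env.reach([.50,-.05,.30],R(YAW+np.pi/2)); st()
p,d,X=shot('top','d_top'); p2,d2,X2=shot('scene','d_scene')
for c,Y in (('top',X),('scene',X2)):
    Y=Y.reshape(-1,3); sx,sy=Y@EX,Y@EY
    m=(sx>.575)&(sx<.64)&(sy>.1)&(sy<.42)&(abs(Y[:,2]-.142)<.003); print(c,'walls',sy[m].min(),sy[m].max(),sx[m].min(),sx[m].max())
    m=(sx>.48)&(sx<.565)&(sy>.1)&(sy<.35)&(abs(Y[:,2]-.112)<.003); print('jaw',np.percentile(sy[m],[1,99]))
    m=(sx>.585)&(sx<.62)&(sy>.2)&(sy<.4)&(abs(Y[:,2]-.128)<.004);print('btn',np.median(Y[m,2]))
```

```text
t14.62 s(0.6022 0.3083 0.2187) w [0.6184 0.2744 0.2187] F sx-0.1 sy-0.5 z0.2 w0.0005
 t15.95 s(0.5025 -0.0207 0.2997) w [ 0.5005 -0.0486  0.2997] F sx1.2 sy0.5 z-0.9 w0.0005
top walls 0.2693550571908315 0.3408465555341099 0.5750592259251573 0.6308750900763629
jaw [0.27004106 0.28438007]
btn 0.12852247864711686
scene walls 0.27018601767018424 0.3423104944655364 0.5750482775890515 0.6307851163457139
jaw [0.27063165 0.28676825]
btn 0.129670341680801
```

View pics/d_top.png

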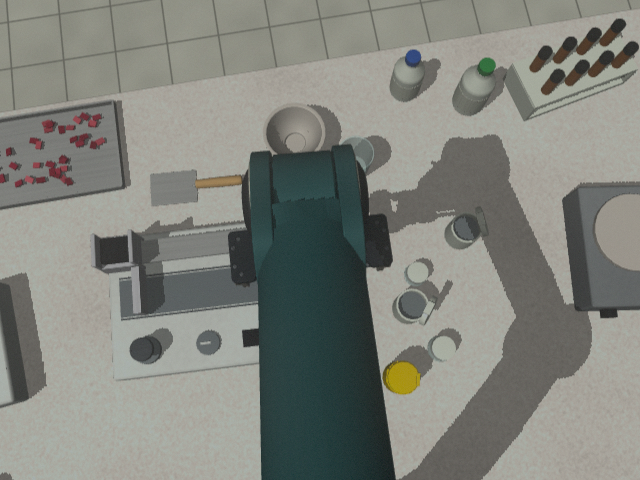

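Jar B has moved, from (398,313) to (412,305) in the top view, so it was knocked. I'll re-measure both jars.

```bash
cat >> h.py <<'E'
def fit(q):
    A=np.c_[2*q[:,:2],np.ones(len(q))]; s=np.linalg.lstsq(A,(q[:,:2]**2).sum(1),rcond=None)[0]; return s[:2],np.sqrt(s[2]+s[0]**2+s[1]**2)
def jar(X,g,zr=.0625):
    X=X.reshape(-1,3); g=np.array(g)
    for _ in range(6):
        n=np.hypot(X[:,0]-g[0],X[:,1]-g[1])
        rim=X[(abs(X[:,2]-zr)<.003)&(n<.034)&(n>.022)]; g,r=fit(rim)
    n=np.hypot(X[:,0]-g[0],X[:,1]-g[1])
    cap=X[(X[:,2]>.070)&(X[:,2]<.13)&(n<.055)]
    out=dict(c=g.round(4),r=round(float(r),4),n=len(rim))
    if len(cap)>20:
        v=cap[:,:2].mean(0)-g
        (cx,cy),(w,h),a=cv2.minAreaRect(cap[:,:2].astype(np.float32))
        out.update(cap=cap.mean(0).round(4),dir=round(float(np.arctan2(-v[1],-v[0])),3),rect=((round(cx,4),round(cy,4)),round(w,4),round(h,4),round(a,1)),ztop=cap[:,2].max().round(4),zc=[cap[(cap[:,2]>lo)&(cap[:,2]<lo+.015),:2].mean(0).round(4).tolist() for lo in (.07,.085,.1)])
    return out
E
python3 - <<'E'
from h import *
for c in('top','scene'):
    p,d,X=shot(c,'e_'+c)
    for n,g in (('A',(.564,-.342)),('B',(.445,-.21))):
        print(c,n,jar(X,g))
    print([(np.round(r['at'],3).tolist(),round(r['score'],2)) for r in tip_of(c,'jar1_mid')])
    if c=='top':
        Y=X.reshape(-1,3); 
        for nm,g,z in (('pot',(.503,-.241),.034),('pot2',(.36,-.258),.04),('yel',(.345,-.182),.072)):
            q=Y[(np.hypot(Y[:,0]-g[0],Y[:,1]-g[1])<.04)&(abs(Y[:,2]-z)<.004)]; print(nm,cv2.minEnclosingCircle(q[:,:2].astype(np.float32)) if len(q) else None)
    b=(370,190,500,370) if c=='top' else (120,190,320,360)
    cr=p[b[1]:b[3],b[0]:b[2],::-1]; s=min(800/cr.shape[1],600/cr.shape[0]); cv2.imwrite(f'pics/e_{c}c.png',cv2.resize(cr,None,fx=s,fy=s,interpolation=cv2.INTER_CUBIC))
E
```

```text
top A {'c': array([ 0.5658, -0.3428]), 'r': 0.0269, 'n': 146, 'cap': array([ 0.5629, -0.3585,  0.1062]), 'dir': 1.387, 'rect': ((0.5662, -0.3626), 0.0538, 0.0283, 3.0), 'ztop': np.float64(0.121), 'zc': [[0.5666, -0.3738], [0.5536, -0.364], [0.5634, -0.3563]]}
top B {'c': array([ 0.4451, -0.2162]), 'r': 0.027, 'n': 154, 'cap': array([ 0.4277, -0.2331,  0.1078]), 'dir': 0.77, 'rect': ((0.4291, -0.2359), 0.0187, 0.0524, 51.8), 'ztop': np.float64(0.122), 'zc': [[0.4215, -0.2398], [0.4225, -0.2335], [0.428, -0.2319]]}
[([0.562, -0.342, 0.036], 0.85)]
pot ((0.5043862462043762, -0.24384000897407532), 0.020206542685627937)
pot2 ((0.3626645505428314, -0.2595347464084625), 0.021757692098617554)
yel ((0.3276028633117676, -0.17501893639564514), 0.02887946367263794)
scene A {'c': array([ 0.5649, -0.3416]), 'r': 0.027, 'n': 201, 'cap': array([ 0.5716, -0.3619,  0.099 ]), 'dir': 1.892, 'rect': ((0.5666, -0.3614), 0.0527, 0.0279, 1.6), 'ztop': np.float64(0.1204), 'zc': [[0.5702, -0.3714], [0.5732, -0.3648], [0.574, -0.3574]]}
scene B {'c': array([ 0.4442, -0.2149]), 'r': 0.0269, 'n': 191, 'cap': array([ 0.4353, -0.2369,  0.101 ]), 'dir': 1.188, 'rect': ((0.4315, -0.2326), 0.0154, 0.053, 41.0), 'ztop': np.float64(0.1219), 'zc': [[0.4311, -0.2361], [0.4379, -0.2398], [0.4382, -0.2377]]}
[]
```

View pics/e_topc.png

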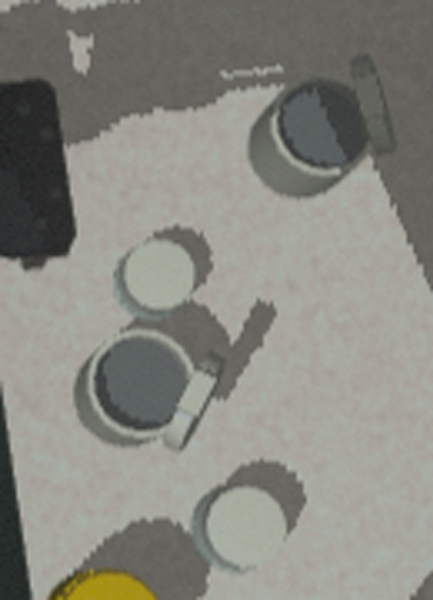

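View pics/e_scenec.png

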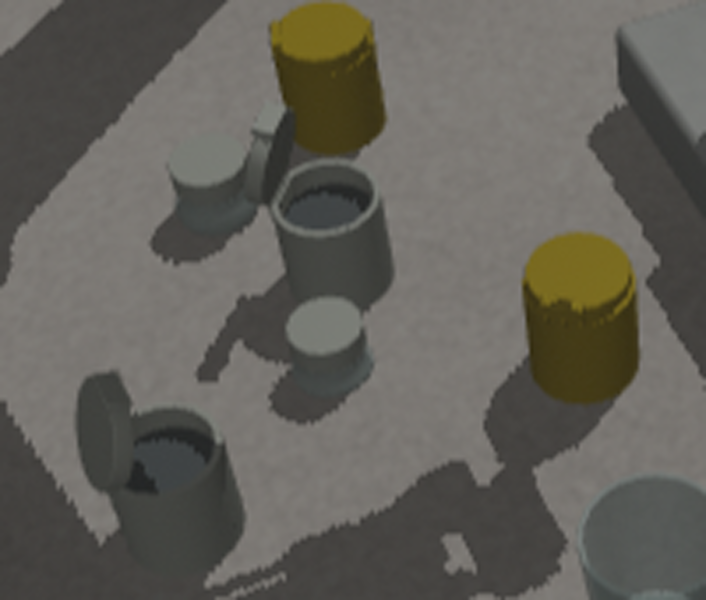

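```bash
cat >> h.py <<'E'
def bestR(pos,psi):
    q0=np.array(env.sense()['joint_positions']); best=None
    for k in (0,np.pi,-np.pi):
        q=solver.inverse_kinematics(pos,R(psi+k))
        if q is not None:
            c=np.abs(np.array(q)-q0).max()
            if best is None or c<best[0]: best=(c,R(psi+k),q)
    return best
def closecap(c,dirn,ths=(105,92,80,68,56,45,34,24,14,6,0)):
    e=np.array([np.cos(dirn),np.sin(dirn),0]); hinge=np.array([c[0],c[1],0])-.026*e
    def pt(th,r=.040):
        t=np.radians(th); return hinge+(r*np.cos(t)-.010*np.sin(t)-.010)*e+(.0625+r*np.sin(t)+.010*np.cos(t))*UP
    p0=hinge-.055*e; p0[2]=.20
    b=bestR(p0,dirn+np.pi/2); print('q move',b[0],np.round(b[2],2))
    env.reach(p0,b[1]); st('above')
    p0[2]=pt(105)[2]; env.movel(p0,rate=.15); st('down')
    for th in ths:
        env.movel(pt(th),rate=.08); s=st('th%d'%th)
        if np.linalg.norm(s['wrist_force'])>15: print('STOP'); return
    p=pt(0)
    for k in range(1,6):
        env.movel(p-.001*k*UP,rate=.02); s=st('press')
        if s['wrist_force'][2]>6: break
    q=np.array(s['ee_pos']); q[2]=.20; env.movel(q,rate=.2)
E
python3 - <<'E'
from h import *
closecap((.4447,-.2156),.80)
env.reach([.50,.0,.30],R(YAW+np.pi/2)); 
for c in('top','scene'):
    p,d,X=shot(c,'f_'+c)
    b=(330,180,500,400) if c=='top' else (120,170,320,360)
    cr=p[b[1]:b[3],b[0]:b[2],::-1]; s=min(800/cr.shape[1],600/cr.shape[0]); cv2.imwrite(f'pics/f_{c}c.png',cv2.resize(cr,None,fx=s,fy=s,interpolation=cv2.INTER_CUBIC))
E
```

```text
q move 1.2495776244972872 [ 0.75  0.21 -0.23  2.02  0.06  0.92  2.86]
above t17.47 s(0.4035 -0.2513 0.2003) w [ 0.3889 -0.2733  0.2003] F sx-0.6 sy0.5 z-0.2 w0.0004
down t18.29 s(0.4036 -0.2517 0.0992) w [ 0.3891 -0.2737  0.0992] F sx0.4 sy0.3 z0.2 w0.0006
th105 t18.75 s(0.4195 -0.2328 0.0989) w [ 0.406  -0.2557  0.0989] F sx-1.0 sy0.7 z-0.7 w0.0000
th92 t19.02 s(0.4253 -0.2262 0.1024) w [ 0.4121 -0.2495  0.1024] F sx-0.2 sy-0.5 z-0.2 w0.0004
th80 t19.27 s(0.4308 -0.2196 0.1037) w [ 0.418  -0.2432  0.1037] F sx0.1 sy0.8 z-0.4 w0.0005
th68 t19.53 s(0.4363 -0.2131 0.1033) w [ 0.4238 -0.237   0.1033] F sx0.1 sy0.8 z-0.4 w0.0005
th56 t19.79 s(0.4417 -0.2068 0.1011) w [ 0.4296 -0.231   0.1011] F sx0.5 sy-0.2 z0.9 w0.0006
th45 t20.04 s(0.4463 -0.2014 0.0977) w [ 0.4345 -0.2259  0.0977] F sx-0.9 sy-0.4 z0.1 w0.0006
th34 t20.29 s(0.4505 -0.1965 0.0928) w [ 0.4389 -0.2212  0.0928] F sx0.3 sy-0.1 z0.2 w0.0005
th24 t20.54 s(0.4536 -0.1929 0.0875) w [ 0.4422 -0.2177  0.0875] F sx0.0 sy-0.0 z-0.8 w0.0005
th14 t20.79 s(0.4561 -0.1900 0.0814) w [ 0.4448 -0.215   0.0814] F sx-0.9 sy0.9 z0.3 w0.0003
th6 t21.04 s(0.4576 -0.1883 0.0763) w [ 0.4465 -0.2134  0.0763] F sx-0.1 sy0.4 z1.2 w0.0005
th0 t21.29 s(0.4587 -0.1876 0.0724) w [ 0.4475 -0.2128  0.0724] F sx0.7 sy0.3 z0.5 w0.0009
press t21.54 s(0.4587 -0.1876 0.0722) w [ 0.4476 -0.2127  0.0722] F sx-1.7 sy0.6 z8.4 w0.0007
```

View pics/f_scenec.png

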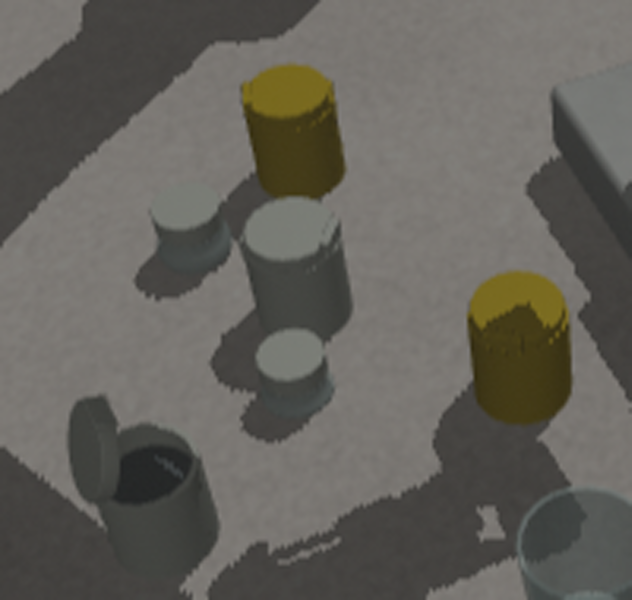

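View pics/f_topc.png

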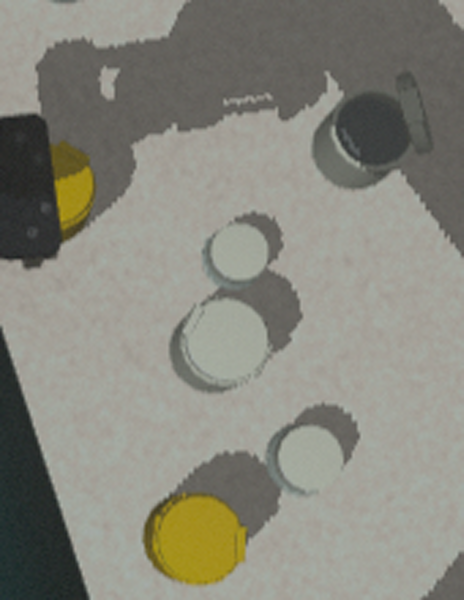

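Jar B's cap is shut at crop (228,340) in the top view, and the pots haven't moved. Now jar A.

Run:
```python
from h import *
closecap((.5653,-.3422),1.61)
effector.release()
env.reach([.50,.0,.30],R(YAW+np.pi/2)); 
def top(X,g,z=.072):
    Y=X.reshape(-1,3); g=np.array(g)
    for _ in range(4):
        q=Y[(np.hypot(Y[:,0]-g[0],Y[:,1]-g[1])<.033)&(abs(Y[:,2]-z)<.005)]; g=q[:,:2].mean(0)
    return cv2.minEnclosingCircle(q[:,:2].astype(np.float32)),q[:,2].mean().round(4),q[:,2].std().round(4)
for c in('top','scene'):
    p,d,X=shot(c,'g_'+c)
    print(c,'A',top(X,(.565,-.342)),'B',top(X,(.445,-.215)))
    b=(330,180,500,400) if c=='top' else (120,170,320,360)
    cr=p[b[1]:b[3],b[0]:b[2],::-1]; s=min(800/cr.shape[1],600/cr.shape[0]); cv2.imwrite(f'pics/g_{c}c.png',cv2.resize(cr,None,fx=s,fy=s,interpolation=cv2.INTER_CUBIC))
```

```text
q move 0.7224350167775329 [ 0.52  0.58  0.11  1.46 -0.06  1.11  0.68]
above t25.22 s(0.5921 -0.3892 0.2006) w [ 0.5696 -0.4215  0.2006] F sx-0.4 sy0.7 z-0.6 w0.0005
down t26.04 s(0.5919 -0.3912 0.0997) w [ 0.5693 -0.4234  0.0997] F sx1.1 sy-0.4 z0.6 w0.0005
th105 t26.50 s(0.5891 -0.3652 0.0990) w [ 0.568  -0.3973  0.099 ] F sx-0.1 sy0.8 z0.1 w0.0008
th92 t26.77 s(0.5882 -0.3570 0.1025) w [ 0.5675 -0.3891  0.1025] F sx-0.1 sy-0.1 z0.1 w0.0006
th80 t27.02 s(0.5873 -0.3483 0.1037) w [ 0.5671 -0.3803  0.1037] F sx0.0 sy-0.3 z0.2 w0.0005
th68 t27.28 s(0.5864 -0.3396 0.1033) w [ 0.5666 -0.3716  0.1033] F sx-1.0 sy-0.1 z0.2 w0.0006
th56 t27.54 s(0.5855 -0.3312 0.1010) w [ 0.5662 -0.3632  0.101 ] F sx0.1 sy-0.7 z1.0 w0.0005
th45 t27.79 s(0.5847 -0.3242 0.0975) w [ 0.5658 -0.3561  0.0975] F sx0.2 sy0.3 z-0.6 w0.0005
th34 t28.04 s(0.5840 -0.3179 0.0927) w [ 0.5655 -0.3498  0.0927] F sx0.4 sy-0.5 z0.5 w0.0009
th24 t28.29 s(0.5835 -0.3132 0.0874) w [ 0.5652 -0.3451  0.0874] F sx-0.4 sy-1.0 z-0.5 w0.0004
th14 t28.54 s(0.5831 -0.3094 0.0813) w [ 0.565  -0.3412  0.0813] F sx0.2 sy-0.5 z0.3 w0.0003
th6 t28.79 s(0.5829 -0.3073 0.0762) w [ 0.565  -0.3391  0.0762] F sx-0.1 sy-0.1 z-0.3 w0.0005
th0 t29.04 s(0.5831 -0.3064 0.0725) w [ 0.5652 -0.3383  0.0725] F sx0.1 sy-1.3 z0.6 w0.0006
press t29.29 s(0.5831 -0.3064 0.0724) w [ 0.5652 -0.3383  0.0724] F sx-2.2 sy1.0 z5.3 w0.0009
press t29.54 s(0.5832 -0.3064 0.0723) w [ 0.5653 -0.3383  0.0723] F sx-3.3 sy0.7 z10.8 w0.0005
top A (((0.5656076669692993, -0.34277331829071045), 0.029722366482019424), np.float64(0.0727), np.float64(0.002)) B (((0.44467324018478394, -0.21632063388824463), 0.0295452531427145), np.float64(0.0725), np.float64(0.0019))
scene A (((0.5642338991165161, -0.34158167243003845), 0.029909655451774597), np.float64(0.0736), np.float64(0.0019)) B (((0.44447484612464905, -0.21591302752494812), 0.03020305372774601), np.float64(0.0737), np.float64(0.0019))
```

View pics/g_scenec.png

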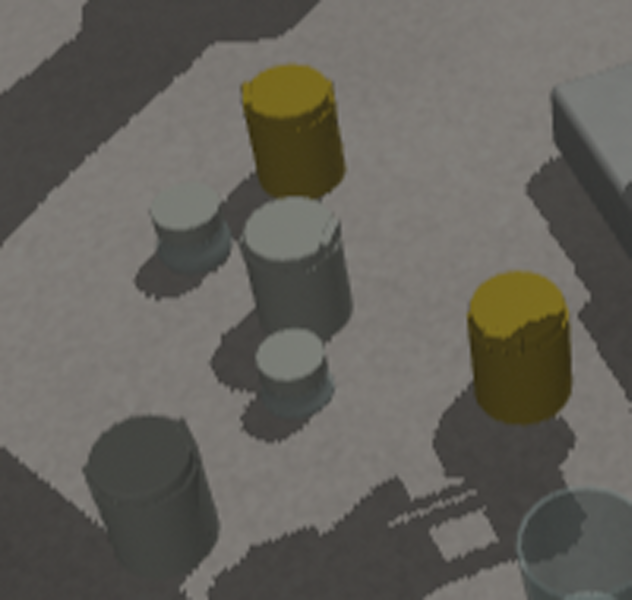

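View pics/g_topc.png

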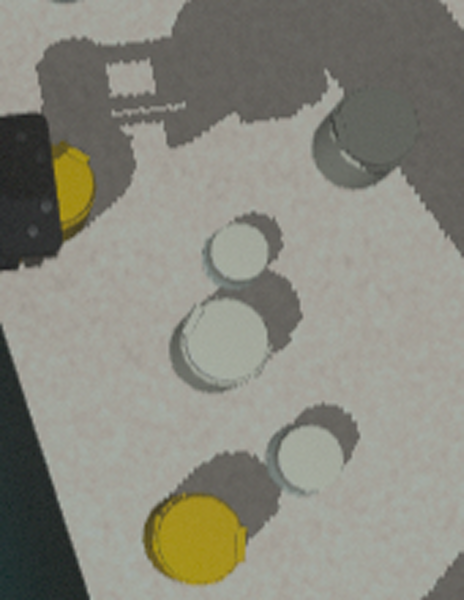

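Both caps are shut: flat tops at z≈0.073 at both jars, and nothing else has moved. Now jar B.

```bash
cat >> h.py <<'E'
CX=.528; FY=.0315; TIP=.032
def pick(c,psi,squeeze=25):
    p=np.array([c[0],c[1],.20]); b=bestR(p,psi); print('q',b[0],np.round(b[2],2))
    env.reach(p,b[1]); p[2]=.10; env.movel(p,rate=.2); p[2]=TIP; env.movel(p,rate=.1); st('at')
    effector.grasp(squeeze); st('grip')
    p[2]=.22; env.movel(p,rate=.15); s=st('lift')
    return s
def place(sy):
    p=S(CX,sy,.22); b=bestR(p,YAW); print('q',b[0],np.round(b[2],2))
    env.reach(p,b[1]); st('over')
    p[2]=.12; env.movel(p,rate=.15); st()
    z0=.060+TIP
    for z in (z0+.004,z0+.002,z0+.001,z0,z0-.001):
        p[2]=z; env.movel(p,rate=.04); s=st('z')
        if s['wrist_force'][2]>3: break
E
python3 - <<'E'
from h import *
pick((.4446,-.2158),np.radians(95))
shot('scene','h_scene'); shot('wrist','h_wrist')
E
```

```text
q 0.6015456810156066 [ 0.51  0.23 -0.14  1.98  0.04  0.93  2.  ]
at t35.62 s(0.4564 -0.1910 0.0325) w [ 0.4451 -0.216   0.0325] F sx0.1 sy0.2 z-0.7 w0.0918
grip t36.23 s(0.4560 -0.1909 0.0322) w [ 0.4447 -0.2159  0.0322] F sx-0.1 sy-0.2 z2.1 w0.0571
lift t37.62 s(0.4552 -0.1906 0.2191) w [ 0.444  -0.2155  0.2191] F sx0.2 sy0.8 z-3.3 w0.0574
```

View pics/h_scene.png

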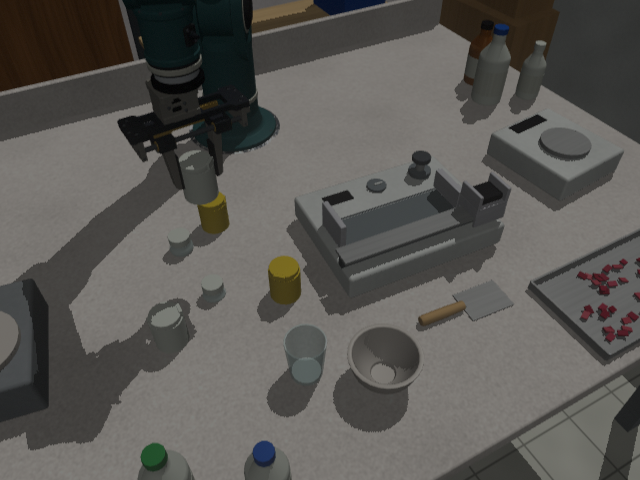

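Jar B hangs upright in the gripper at (200,180). I'll place it by the fence.

Run:
```python
from h import *
place(FY+.029+.004)
shot('scene','i_scene')
```

```text
q 0.7963476390256599 [ 0.28  0.31 -0.49  1.86  0.17  1.01  2.8 ]
over t38.76 s(0.5279 0.0627 0.2196) w [0.5306 0.0334 0.2196] F sx0.2 sy-0.4 z-3.2 w0.0574
 t39.58 s(0.5288 0.0643 0.1207) w [0.5315 0.0349 0.1207] F sx-1.1 sy0.8 z-2.4 w0.0577
z t40.33 s(0.5281 0.0646 0.0960) w [0.5308 0.0352 0.096 ] F sx0.7 sy0.2 z-2.3 w0.0578
z t40.58 s(0.5280 0.0645 0.0940) w [0.5308 0.0351 0.094 ] F sx0.0 sy0.2 z-3.7 w0.0577
z t40.83 s(0.5280 0.0645 0.0930) w [0.5307 0.0351 0.093 ] F sx0.5 sy0.4 z-3.6 w0.0575
z t41.08 s(0.5282 0.0645 0.0922) w [0.531  0.0351 0.0922] F sx0.1 sy-0.2 z-1.0 w0.0571
z t41.33 s(0.5282 0.0645 0.0922) w [0.531  0.0351 0.0922] F sx-4.1 sy-0.3 z8.0 w0.0576
```

View pics/i_scene.png

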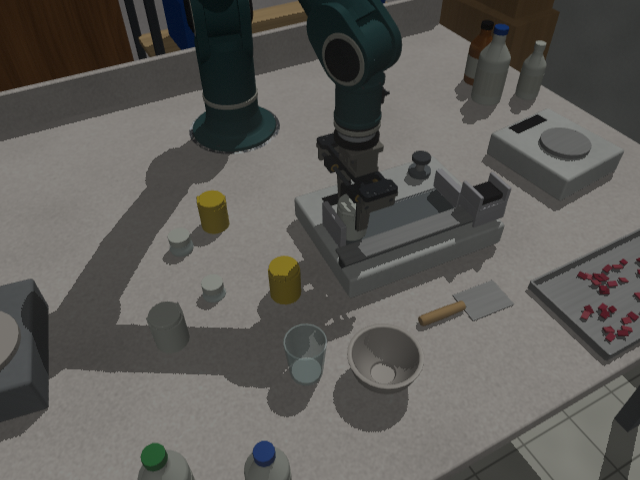

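Run:
```python
from h import *
y=FY+.033
for k in range(8):
    env.movel(S(CX,y,.0922),rate=.03); s=st('y')
    if abs(s['wrist_force']@EY)>3: break
    y-=.001
effector.release(); st('rel')
p=np.array(env.sense()['ee_pos']); p[2]=.24; env.movel(p,rate=.15)
env.reach([.56,-.10,.30],R(YAW)) if bestR([.56,-.10,.30],YAW) is None else env.reach([.56,-.10,.30],bestR([.56,-.10,.30],YAW)[1])
def top(X,g,z=.072):
    Y=X.reshape(-1,3); g=np.array(g)[:2]
    for _ in range(4):
        q=Y[(np.hypot(Y[:,0]-g[0],Y[:,1]-g[1])<.033)&(abs(Y[:,2]-z)<.005)]; g=q[:,:2].mean(0)
    return cv2.minEnclosingCircle(q[:,:2].astype(np.float32)),q[:,2].mean().round(4)
for c in('top','scene'):
    p,d,X=shot(c,'j_'+c)
    try:
        print(c,'A',top(X,(.565,-.342)))
        (g,r),z=top(X,S(CX,.062,0),.132); g=np.array([*g,0]); print('B s',g@EX,g@EY,r,z)
    except Exception as e: print(c,e)
```

```text
y t41.62 s(0.5280 0.0645 0.0922) w [0.5308 0.0351 0.0922] F sx-1.0 sy-0.8 z0.1 w0.0573
y t41.88 s(0.5281 0.0638 0.0922) w [0.5309 0.0344 0.0922] F sx-0.1 sy1.0 z-0.0 w0.0575
y t42.12 s(0.5281 0.0626 0.0922) w [0.5308 0.0332 0.0922] F sx-0.3 sy1.8 z-0.3 w0.0581
y t42.38 s(0.5281 0.0620 0.0922) w [0.5307 0.0327 0.0922] F sx1.1 sy3.6 z-1.5 w0.0575
rel t43.03 s(0.5280 0.0614 0.0922) w [0.5306 0.0321 0.0922] F sx-0.7 sy-0.1 z-0.4 w0.0919
top A (((0.5722314119338989, -0.3567352294921875), 0.020816925913095474), np.float64(0.0725))
B s 0.5288283755687557 0.05995869394816766 0.02938445471227169 0.1326
scene A (((0.5643836259841919, -0.3418664038181305), 0.03001604788005352), np.float64(0.0736))
B s 0.5274203579196745 0.06131713540720809 0.030104730278253555 0.1334
```

View pics/j_scene.png

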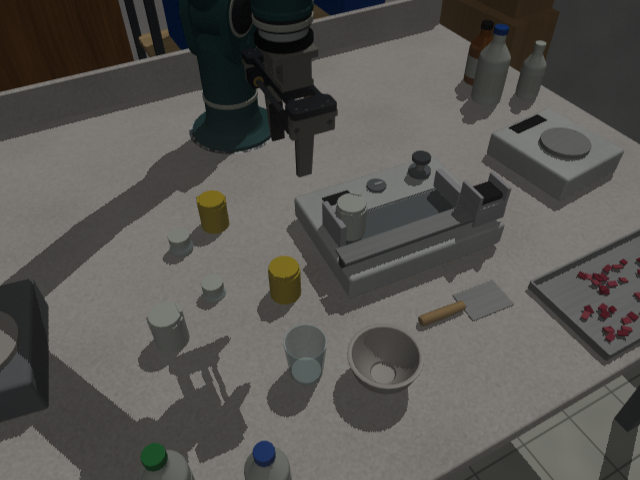

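Jar B stands by the fence at (351,215). Jar A is still at its place, (169,325). Now jar A.

Run:
```python
from h import *
s=pick((.5650,-.3422),0.0)
if s['gripper_width']>.05:
    place(.1235)
    y=.1235
    for k in range(8):
        env.movel(S(CX,y,.0922),rate=.03); s=st('y')
        if s['wrist_force']@EY>3: break
        y-=.001
    shot('scene','k_scene')
    effector.release(); st('rel')
    p=np.array(env.sense()['ee_pos']); p[2]=.24; env.movel(p,rate=.15); 
    effector.grasp(10)
    b=bestR(S(.603,.25,.30),YAW+np.pi/2); env.reach(S(.56,-.08,.30),b[1]); st()
    shot('scene','l_scene'); p,d,X=shot('top','l_top')
    for c in('top','scene'):
        p,d,X=shot(c,'l_'+c); Y=X.reshape(-1,3)
        for g in (.0605,.1185):
            g=S(CX,g,0)[:2]
            for _ in range(3):
                q=Y[(np.hypot(Y[:,0]-g[0],Y[:,1]-g[1])<.029)&(abs(Y[:,2]-.1325)<.005)]; g=q[:,:2].mean(0)
            print(c,g@EX[:2],g@EY[:2],q[:,2].mean())
```

```text
q 2.471585824153075 [ 0.71  0.53 -0.31  1.57  0.18  1.07  0.36]
at t48.63 s(0.5836 -0.3104 0.0324) w [ 0.5655 -0.3423  0.0324] F sx1.2 sy-0.7 z1.2 w0.0918
grip t49.24 s(0.5831 -0.3104 0.0323) w [ 0.565  -0.3423  0.0323] F sx-1.1 sy0.5 z1.3 w0.0576
lift t50.64 s(0.5825 -0.3101 0.2187) w [ 0.5644 -0.3419  0.2187] F sx-0.3 sy0.1 z-3.1 w0.0571
q 0.8238206525295192 [ 0.19  0.33 -0.52  1.84  0.19  1.02 -0.46]
over t52.25 s(0.5286 0.1221 0.2199) w [0.5346 0.0926 0.2199] F sx1.1 sy-1.1 z-3.0 w0.0575
 t53.07 s(0.5288 0.1236 0.1207) w [0.5348 0.0941 0.1207] F sx-0.8 sy-0.5 z-2.3 w0.0574
z t53.82 s(0.5281 0.1236 0.0960) w [0.5341 0.0942 0.096 ] F sx0.3 sy0.2 z-4.1 w0.0574
z t54.07 s(0.5280 0.1235 0.0940) w [0.534 0.094 0.094] F sx-0.4 sy0.4 z-2.8 w0.0574
z t54.32 s(0.5280 0.1235 0.0930) w [0.534 0.094 0.093] F sx-0.5 sy-0.2 z-2.2 w0.0578
z t54.57 s(0.5282 0.1236 0.0922) w [0.5342 0.0941 0.0922] F sx0.5 sy-0.2 z-1.8 w0.0574
z t54.82 s(0.5282 0.1236 0.0922) w [0.5343 0.0941 0.0922] F sx-2.5 sy-1.3 z7.6 w0.0578
y t55.07 s(0.5281 0.1235 0.0922) w [0.5341 0.094  0.0922] F sx-0.6 sy-0.6 z-0.6 w0.0576
y t55.32 s(0.5281 0.1227 0.0922) w [0.5341 0.0933 0.0922] F sx-0.6 sy0.2 z-0.3 w0.0576
y t55.57 s(0.5281 0.1215 0.0922) w [0.534  0.092  0.0922] F sx0.1 sy0.3 z-0.3 w0.0576
y t55.82 s(0.5281 0.1203 0.0922) w [0.5339 0.0908 0.0922] F sx-0.2 sy0.8 z-1.0 w0.0577
y t56.07 s(0.5280 0.1198 0.0922) w [0.5338 0.0903 0.0922] F sx0.5 sy3.1 z-1.0 w0.0576
rel t56.77 s(0.5280 0.1195 0.0922) w [0.5338 0.09   0.0922] F sx0.3 sy0.2 z0.5 w0.0918
 t60.91 s(0.5599 -0.0795 0.2999) w [ 0.5547 -0.1104  0.2999] F sx-1.3 sy-0.4 z0.2 w0.0008
top 0.528718914831585 0.0606435024040718 0.1326241876465801
top 0.528764457503342 0.11858853814623563 0.13257196502212887
scene 0.5309528941390931 0.060162038831321034 0.13345179204056992
scene 0.5312335902438624 0.11806922904278176 0.13343538269699856
```

View pics/l_scene.png

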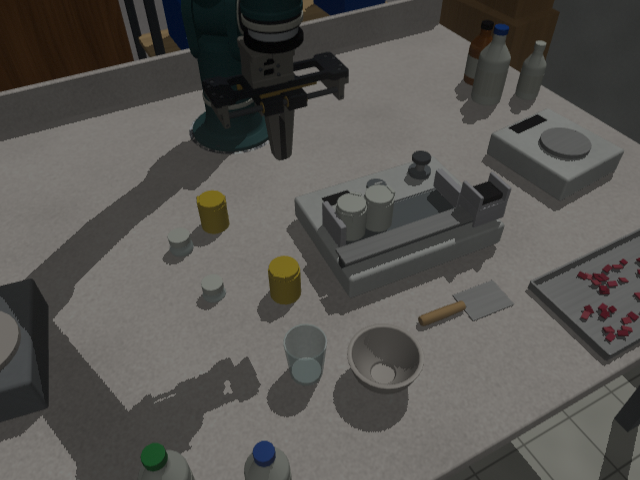

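View pics/l_top.png

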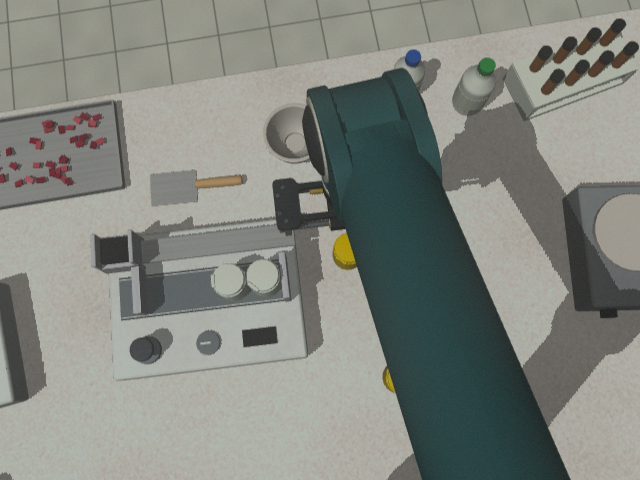

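The jars stand in a row touching each other and the fence, centred at sy 0.0605 and 0.1186, both upright. Now the clamp.

Run:
```python
from h import *
X0=.603
b=bestR(S(X0,.301,.23),YAW+np.pi/2); print(b[0])
env.reach(S(X0,.301,.23),b[1]); st('above')
env.movel(S(X0,.301,.150),rate=.15); env.movel(S(X0,.301,.133),rate=.08); s=st('near')
if np.linalg.norm(s['wrist_force'])<4:
    for z in (.127,.1245,.1215): env.movel(S(X0,.301,z),rate=.03); s=st('press')
    if 8.5<s['wrist_force'][2]<14:
        env.movel(S(X0,.25,.1215),rate=.07); s=st('slide')
        if abs(s['wrist_force']@EY)<6:
            env.movel(S(X0,.192,.1215),rate=.07); st('slide')
            y=.192
            while y>.160:
                y-=.0015; env.movel(S(X0,y,.1215),rate=.03); s=st('y%.4f'%y)
                if s['wrist_force']@EY>8: break
shot('scene','m_scene')
```

```text
0.713821278928962
above t62.56 s(0.6041 0.2992 0.2302) w [0.6197 0.2652 0.2302] F sx0.9 sy-0.1 z0.0 w0.0005
near t63.60 s(0.6027 0.3007 0.1325) w [0.6185 0.2668 0.1325] F sx-0.6 sy-0.7 z0.1 w0.0003
press t63.95 s(0.6036 0.3015 0.1284) w [0.6194 0.2676 0.1284] F sx-1.3 sy-1.3 z7.5 w0.0003
press t64.20 s(0.6037 0.3018 0.1264) w [0.6195 0.2679 0.1264] F sx-2.3 sy0.1 z8.3 w0.0003
press t64.45 s(0.6036 0.3022 0.1237) w [0.6195 0.2682 0.1237] F sx-1.6 sy-0.2 z10.3 w0.0003
slide t65.33 s(0.6037 0.2507 0.1237) w [0.6167 0.2168 0.1237] F sx-1.6 sy-1.0 z11.1 w0.0004
slide t66.30 s(0.6038 0.1925 0.1235) w [0.6135 0.1587 0.1235] F sx-1.8 sy-1.0 z10.2 w0.0005
y0.1905 t66.55 s(0.6038 0.1917 0.1237) w [0.6135 0.1579 0.1237] F sx-1.6 sy0.2 z10.1 w0.0010
y0.1890 t66.80 s(0.6038 0.1904 0.1237) w [0.6134 0.1566 0.1237] F sx-1.2 sy-0.8 z10.2 w0.0005
y0.1875 t67.05 s(0.6038 0.1890 0.1237) w [0.6133 0.1552 0.1237] F sx-2.2 sy-0.1 z9.8 w0.0007
y0.1860 t67.30 s(0.6038 0.1875 0.1237) w [0.6133 0.1537 0.1237] F sx-2.0 sy0.4 z10.0 w0.0007
y0.1845 t67.55 s(0.6038 0.1860 0.1237) w [0.6132 0.1522 0.1237] F sx-1.2
[... 612 characters left out ...]
1) w [0.6128 0.1442 0.1241] F sx-1.3 sy4.9 z10.5 w0.0004
y0.1725 t69.55 s(0.6041 0.1769 0.1242) w [0.6129 0.1431 0.1242] F sx-0.6 sy4.8 z9.7 w0.0004
y0.1710 t69.80 s(0.6042 0.1755 0.1243) w [0.613  0.1417 0.1243] F sx-1.3 sy5.9 z10.6 w0.0006
y0.1695 t70.05 s(0.6043 0.1740 0.1243) w [0.613  0.1402 0.1243] F sx-1.3 sy5.3 z9.2 w0.0007
y0.1680 t70.30 s(0.6044 0.1725 0.1244) w [0.613  0.1387 0.1244] F sx-0.4 sy5.8 z9.2 w0.0007
y0.1665 t70.55 s(0.6045 0.1710 0.1244) w [0.613  0.1372 0.1244] F sx-0.0 sy5.0 z8.6 w0.0002
y0.1650 t70.80 s(0.6045 0.1703 0.1244) w [0.613  0.1365 0.1244] F sx0.3 sy6.7 z9.2 w0.0002
y0.1635 t71.05 s(0.6044 0.1703 0.1245) w [0.613  0.1365 0.1245] F sx0.4 sy10.2 z7.8 w0.0005
```

View pics/m_scene.png

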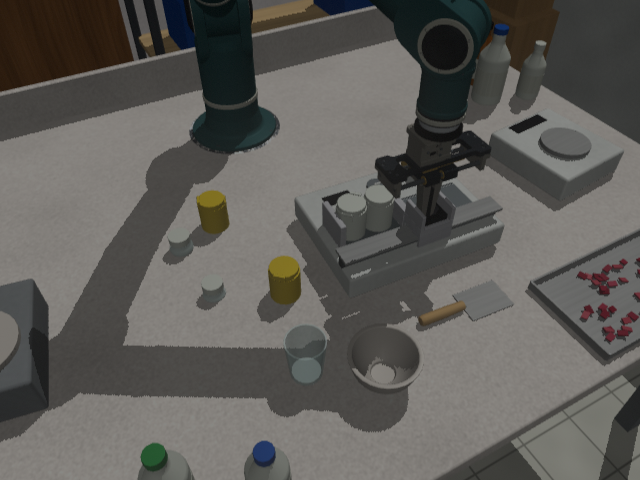

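Run:
```python
from h import *
X0=.603
env.movel(S(X0,.165,.1215),rate=.03); st('relax')
env.movel(S(X0,.165,.1285),rate=.04); st('up')
env.movel(S(X0,.172,.1295),rate=.04); st('back')
env.movel(S(X0,.172,.22),rate=.15); st('clear')
p=np.array([.447,.2515,.22]); p=p
env.reach(p,np.array(env.sense()['tcp_rot'])); st('over plunger')
for c in('top','scene'):
    p,d,X=shot(c,'n_'+c); Y=X.reshape(-1,3); sx,sy=Y@EX,Y@EY
    m=(sx>.575)&(sx<.64)&(sy>.05)&(sy<.42)&(abs(Y[:,2]-.142)<.003); print(c,'walls',sy[m].min() if m.any() else None,sy[m].max() if m.any() else None)
    m=(sx>.48)&(sx<.565)&(sy>.14)&(sy<.35)&(abs(Y[:,2]-.112)<.003); print('jaw',np.percentile(sy[m],[1,99]) if m.any() else None)
    m=(sx>.59)&(sx<.615)&(sy>.165)&(sy<.20)&(abs(Y[:,2]-.125)<.008);print('btn',np.median(Y[m,2]) if m.any() else None)
```

```text
relax t71.35 s(0.6044 0.1704 0.1244) w [0.613  0.1366 0.1244] F sx0.4 sy7.1 z8.6 w0.0005
up t71.67 s(0.6040 0.1697 0.1306) w [0.6125 0.1359 0.1306] F sx0.4 sy5.7 z5.8 w0.0002
back t72.00 s(0.6027 0.1717 0.1291) w [0.6113 0.138  0.1291] F sx0.2 sy-1.4 z0.3 w0.0001
clear t72.75 s(0.6025 0.1714 0.2191) w [0.6111 0.1377 0.2191] F sx-0.4 sy-0.0 z-0.9 w0.0007
over plunger t73.57 s(0.4340 0.2749 0.2198) w [0.4486 0.2505 0.2198] F sx-0.3 sy-0.5 z0.3 w0.0001
top walls 0.14706461574499716 0.2180266479830234
jaw [0.14721634 0.16124303]
btn 0.12874268879511774
scene walls 0.14790223188743248 0.21873609901737717
jaw [0.14190348 0.16292705]
btn 0.12997762860099898
```

View pics/n_scene.png

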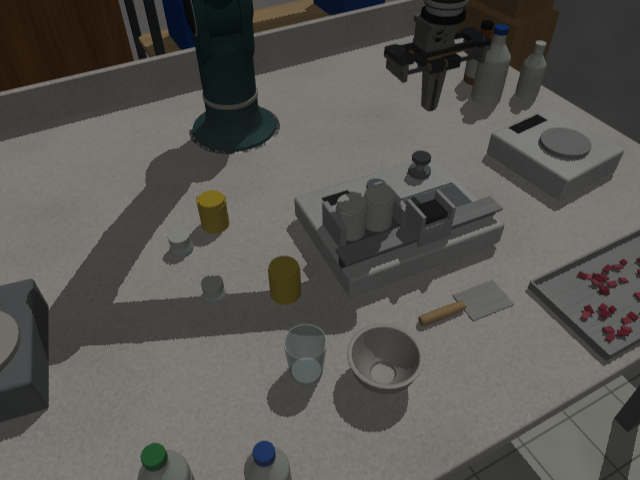

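The jaw face is at sy≈0.147, which matches the end of the jar row, and the button is back up at z≈0.129. Now the plunger.

Run:
```python
from h import *
P=np.array([.448,.2515,.115])
env.movel(P,rate=.15); st('near')
P[2]=.095; env.movel(P,rate=.04); st()
z=.095
while z>.070:
    z-=.0015; P[2]=z; env.movel(P,rate=.03); s=st('z%.4f'%z)
    if s['wrist_force'][2]>22: break
env.pause(.3); st('hold')
P[2]=.13; env.movel(P,rate=.06); P[2]=.22; env.movel(P,rate=.15); st('up')
env.reach([.40,.42,.32],np.array(env.sense()['tcp_rot'])); st()
for c in('top','scene'):
    p,d,X=shot(c,'o_'+c); Y=X.reshape(-1,3); sx,sy=Y@EX,Y@EY
    m=(np.hypot(Y[:,0]-.448,Y[:,1]-.2515)<.015)&(Y[:,2]>.075)&(Y[:,2]<.12); print(c,'plunger z',np.median(Y[m,2]))
    m=(sx>.48)&(sx<.565)&(sy>.14)&(sy<.35)&(abs(Y[:,2]-.112)<.003); print('jaw',np.percentile(sy[m],[1,99]))
    m=(sx>.59)&(sx<.615)&(sy>.165)&(sy<.20)&(abs(Y[:,2]-.125)<.008);print('btn',np.median(Y[m,2]))
    for g in (.0605,.1185):
        g=S(CX,g,0)[:2]
        for _ in range(3):
            q=Y[(np.hypot(Y[:,0]-g[0],Y[:,1]-g[1])<.029)&(abs(Y[:,2]-.1325)<.005)]; g=q[:,:2].mean(0)
        print('jar',g@EX[:2],g@EY[:2],q[:,2].mean(),q[:,2].std())
```

```text
near t74.52 s(0.4339 0.2764 0.1156) w [0.4485 0.2519 0.1156] F sx0.5 sy0.4 z0.6 w0.0006
 t75.17 s(0.4343 0.2764 0.0958) w [0.449  0.2519 0.0958] F sx-0.6 sy-1.6 z9.3 w0.0008
z0.0935 t75.42 s(0.4343 0.2764 0.0944) w [0.4489 0.2519 0.0944] F sx-1.2 sy-1.3 z10.7 w0.0007
z0.0920 t75.67 s(0.4343 0.2764 0.0930) w [0.449  0.2519 0.093 ] F sx-0.6 sy-2.0 z11.1 w0.0004
z0.0905 t75.92 s(0.4343 0.2764 0.0916) w [0.449  0.2519 0.0916] F sx-0.3 sy-2.1 z11.1 w0.0005
z0.0890 t76.17 s(0.4343 0.2764 0.0901) w [0.449  0.2519 0.0901] F sx-1.3 sy-1.4 z12.4 w0.0005
z0.0875 t76.42 s(0.4343 0.2764 0.0887) w [0.4489 0.2519 0.0887] F sx-1.8 sy-1.6 z10.9 w0.0006
z0.0860 t76.67 s(0.4343 0.2764 0.0872) w [0.449  0.2519 0.0872] F sx-0.9 sy-3.0 z13.5 w0.0003
z0.0845 t76.92 s(0.4344 0.2765 0.0864) w [0.449  0.252  0.0864] F sx-3.2 sy-2.8 z19.4 w0.0006
z0.0830 t77.17 s(0.4345 0.2765 0.0862) w [0.4491 0.252  0.0862] F sx-6.0 sy-5.7 z32.6 w0.0003
hold t77.47 s(0.4345 0.2765 0.0863) w [0.4492 0.252  0.0863] F sx-5.2 sy-6.7 z32.1 w0.0007
up t79.15 s(0.4330 0.2754 0.2193) w [0.4476 0.251  0.2193] F sx0.1 sy-0.3 z0.6 w0.0000
 t79.97 s(0.3768 0.4399 0.3184) w [0.4006 0.4184 0.3184] F sx0.1 sy-0.4 z-0.3 w0.0005
top plunger z 0.10681161203479128
jaw [0.14735681 0.1615748 ]
btn 0.128493431084036
jar 0.5285805836287049 0.06060189138804759 0.13265776221045414 0.0017820603596303737
jar 0.5287686636128534 0.11867148202946151 0.13259018908349082 0.0018471637263880413
scene plunger z 0.10704000849006151
jaw [0.14809941 0.16255805]
btn 0.12986321382923116
jar 0.5308483582353866 0.06007893214191965 0.13342269580041344 0.0018794605966581687
jar 0.5309519315252614 0.11781883741613983 0.13339378657821477 0.001873494018679138
```

View pics/o_scene.png

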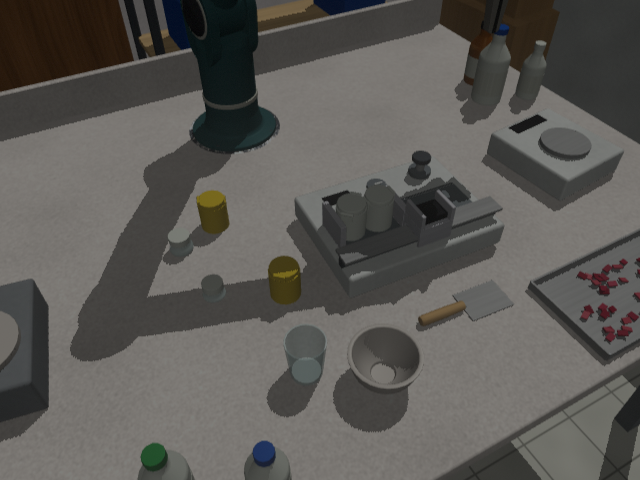

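View pics/o_top.png

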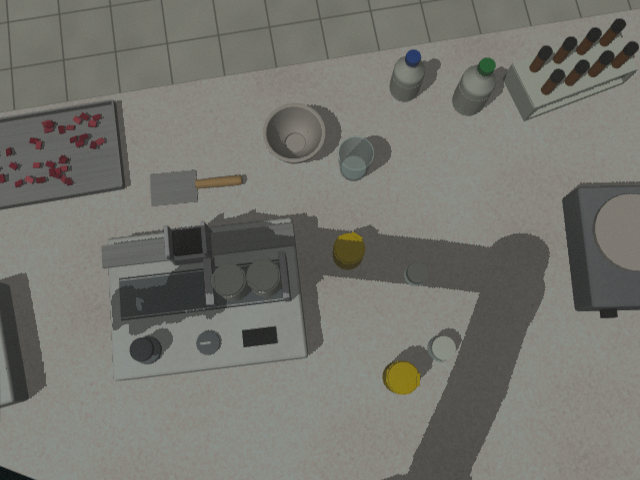

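The clamp is tight against the row at top (208,278), and the jars are upright and shut. The plunger is back up at (145,348). Pots, yellow jars, beaker, mortar and spatula are where they were. Handing in.

```bash
python3 -c "
from station import workorder
print(workorder.finish_job())"
```

```text
the job is handed in; nothing more can be done
None
```

The shaker is loaded, clamped and started, and I handed the job in at about 80 s. The hand-in gives no verdict, so the checks below are my own.

- **Clamp back:** With the button held down, I slid the clamp to the rail's end stop. The force rose where I expected the stop. The cameras put the free length at about 0.238–0.239 m rather than 0.24, which is within the calibration error.
- **Jars:** Only two jars were present, both white with open caps. One had been knocked about 3 cm aside during the run, so I re-measured both before touching them. I pressed both caps shut and stood the jars upright in the lane, touching the fence and each other.
- **Clamp locked:** With the button held down again, I pushed the clamp against the row until the push reached about 7–10 N, then let the button up. The jaw face lines up with the end of the row to within about 1 mm, and the button is back up at its rest height.
- **Plunger:** I pushed it to its bottom stop, about 20 mm down, where the force jumped to 32 N. It came back to its rest height of about 0.107 m.

In the last pictures the other things on the bench, including both yellow look-alikes, are where they started. No check failed. The only disagreement was about 2 mm between the two cameras, also within calibration error.

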